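# Press a filter vial to the third click and keep it pressed

### The job

Take the filter vial whose plunger still stands up out of the rack and stand it fully down in the nest of the hand press. Then pull the press lever down by its grip, feel for the clicks of its ratchet and stop in the notch behind the third click, never going on to a fourth, and finish while still holding the grip there with the press bearing down on the plunger, because the lever springs back when let go. Leave the other vials and everything else on the bench where they stand.

Things in the scene. Friction and masses are not known exactly. Their poses are not given: they have to be found in the camera images.
- vial: the filter vial to be pressed: pale plastic tube 22 mm in diameter, 50 mm tall, out of whose top a plunger stands 34 mm (white rod 10 mm thick, flat black head 16 mm wide, 4 mm thick), 84 mm in all. Origin: centre of its underside, z up. Grip the tube, not the plunger: this gives way against an air cushion (1 N at first, 7 N near the end of its 31 mm travel) and rises again when let go.
- rack: grey rack block 56 x 204 x 34 mm fixed to the bench, one row of five holes along its y axis, 40 mm apart, the middle one at its centre; holes 24 mm wide, 20 mm deep, floor 14 mm above the bench, so 30 mm of each tube stands out. Four vials stand in it in changing order. Origin: centre of its underside.
- vial_pressed: bystander in the rack: the same filter vial, its plunger already pushed in (black 16 mm head 2 mm above the tube; 56 mm tall). Origin at its foot's centre.
- vial_capped: bystander in the rack: same tube with a flat black screw cap 23 mm wide and 11 mm high (61 mm tall). Origin at its foot's centre.
- vial_capped2: bystander in the rack, same as vial_capped. Origin at its foot's centre.
- press: hand press, fixed to the bench: base plate 215 x 120 mm, 12 mm high; aluminium nest block 56 x 56 mm, top 36 mm above the bench; behind it two cheeks 44 mm apart outside, 105 mm high, with the lever's pivot. Origin: on the bench under the nest's axis; x to the press's rear, z up. Pivot: at x = +65 mm, z = 92 mm, its axis along y; the lever swings in the x-z plane and comes down to the front (-x).
- nest (a point): centre of the floor of the nest hole (24 mm wide, 20 mm deep, floor 16 mm above the bench, upper edge 36 mm). The seated vial's origin is here.
- grip (a point): middle of the black revolving grip that sticks out sideways (+y of the press) from the lever's free end: cylinder 20 mm thick, 54 mm long, along y, 170 mm from the pivot, its middle 38 mm from the lever's rod (12 mm thick). Open, it is 29 mm behind the pivot and 167 mm above. It spins freely on its pin, so fingers pointing down and closed across it can point down all along its arc.
- sector_centre (a point): point on the pivot's axis, turning with the toothed sector at the rear, whose setting varies by 0.06 rad either way about y (x to the rear, z up when centred). The lever's spring pawl rides over its round teeth: resistance at the grip rises 5 to 12 N where a tooth begins, falls by 7 to 12 N in passing it (click) and rises again at the bottom of the notch behind it. No notch holds the lever.
- flask: bystander: amber conical flask, 80 mm wide, 114 mm high, behind the rack
- jar: bystander: small jar with a red lid, 64 mm wide, 85 mm high
- petri: bystander: closed petri dish, 90 mm wide, 15 mm high, left of the press
- tweezers: bystander: steel tweezers 120 mm long lying left of the press
- lever: lever: steel rod, rubber foot under it 65 mm from the pivot. Origin on the pivot, -x to the grip, y = pivot axis. Open, it leans back 10 degrees past upright; pulled to the front it is level after 1.745 rad. A spring drives it back (2 N at the grip when open, 6 level, 4 to 14 in the third notch on a vial). Foot meets plunger after 1.3; clicks every 0.14 (24 mm at the grip), first at 1.28 to 1.41.

How it is judged:
By the outcome, as a careful person would: the job done as asked, in the order asked, and still so for the second after the job is handed in, while the arm keeps its last pose, push and grip.
It also fails if it takes over 72 s, if anything falls off the work surface, if the arm or the gripper's body presses on something with over 40 N, if the wrist force passes 120 N, or if a joint passes its speed limit or range.

### The arm

A 6-joint arm with a two-finger parallel gripper is mounted at the origin on the work surface. World frame = base frame: x ahead of the robot, y to its left, z up, the work surface at z = 0. Lengths are in m, angles in rad, forces in N, time in s.
With the tool pointing down it reaches from about 0.325 to 0.775 m from the base axis. Payload 5.5 kg.
Tool frame: the origin (TCP) lies between the finger pads; the fingertips stand 8 mm ahead of it and the grasp point (between the pads) lies 11 mm behind it (tcp_to_tips is the distance from the TCP to the fingertips, in m); z points along the fingers, y is the line along which they close (so a half turn about z gives the same grasp; the last joint's range is limited). The gripper opens to 88 mm and grips with 3 to 60 N. Pads are 20 mm wide; open, the fingers measure 115 mm over their backs; the gripper's body (75 mm by 178 mm) begins 61 mm behind the grasp point.
Start: joints at [1.103, 0.091, 1.231, -0, 1.82, -0.057], TCP at [0.24, 0.55, 0.231] pointing down, gripper open.
Joint ranges: [-2.87, 2.87], [-0.86, 2.18], [0.17, 2.46], [-1.51, 4.65], [0.06, 2.69], [-2.65, 2.65]. Speed limits (rad/s): [2.57, 2.57, 3.01, 3.14, 3.14, 3.14].

### API

Orientations are given as a unit quaternion [w, x, y, z].
In Python, from bench import * gives the robot as it stands. Calls block until the motion is done:
- move_to(position, orientation): joint-space move of the TCP to a pose.
- move_l(position, speed=0.15, orientation=None): straight line of the TCP; orientation=None keeps the orientation; speed is the mean speed in m/s.
- movej(angles): joint-space move.
- gripper_open() and close(): open the fingers fully, or close them until they stop; the grip force is fixed at half the most.
- hold(seconds).
- inverse_kinematics(position, orientation): joint angles nearest the present ones, or None.
- state(): the state.
- get_image(name): name is "scene" or "top" or "wrist"; returns a dict with "frame" (480x640x3 uint8, blue, green, red), "depth" (480x640 float32, m along the optical axis (not along the pixel's ray), 0 where there is no reading), "camera_matrix" (3x3 intrinsics, pixels), "view" (4x4, takes a point from world to camera coordinates). Camera axes: x right, y up, looking along -z (the intrinsics and any distortion apply to the point x, -y, -z); pixel columns grow to the right and rows downward; lengths in m; the calibration is good to about 2 mm. A picture is of the moment at which its call begins.
A pose or a line that the arm cannot do raises IKError and nothing moves.
- job_done(): hands the job in; it is judged then, once.
The state is a dict: "time": time; "joint_pos": joint angles; "dq": joint speeds; "joint_torque": joint torques, N m; "ee_pos": TCP position; "ee_rot": TCP orientation; "ft_force": force on the tool from outside, world axes, zero at the start; "moment": the same for the moment, N m; "finger_gap": finger opening in m; "finger_force": force on a finger pad.
Only numpy, scipy, OpenCV 4.12 (cv2) and the standard library are available. Lean on these libraries where they do the work, as an engineer would, in place of code of your own. Each camera call takes 0.05 s, during which the arm holds its last target. There are 200 camera calls.

## Working session

There is one attempt and no reset: what is moved stays moved. The work goes in short steps, each a Python script; the robot and the scene stay as the last script left them, time stands still between calls to the robot, and variables do not carry over. Pictures are saved under pics/ and viewed, at most 10 in all, crops included, and the job is handed in when it is done.

```bash
mkdir -p pics; ls; cat > h.py <<'E'
from bench import *
import numpy as np, cv2
def cloud(im):
    K=np.array(im["camera_matrix"]);V=np.array(im["view"]);d=im["depth"]
    v,u=np.mgrid[:480,:640]
    x=(u-K[0,2])/K[0,0]*d;y=(v-K[1,2])/K[1,1]*d
    P=np.stack([x,-y,-d,np.ones_like(d)],-1)@np.linalg.inv(V).T
    P=P[...,:3];P[d==0]=np.nan
    return P
E
python3 - <<'E'
from h import *
a=get_image("top");b=get_image("scene")
for n,i in(("top",a),("scene",b)):
    cv2.imwrite(f"pics/{n}0.png",i["frame"]);np.savez(f"{n}0.npz",**{k:np.array(i[k]) for k in i if k in("frame","depth","camera_matrix","view")})
    print(n,[k for k in i],np.array(i["camera_matrix"]).tolist(),np.round(i["view"],3).tolist())
s=state();print(s)
E
```

```text
pics
top ['frame', 'depth', 'camera_matrix', 'view'] [[554.8240582574188, 0.0, 321.5582033568926], [0.0, 554.8240582574188, 241.7580626327851], [0.0, 0.0, 1.0]] [[0.005, -1.0, -0.005, 0.023], [0.975, 0.004, 0.221, -0.615], [-0.221, -0.006, 0.975, -1.323], [0.0, 0.0, 0.0, 1.0]]
scene ['frame', 'depth', 'camera_matrix', 'view'] [[515.974232886148, 0.0, 318.3788476350475], [0.0, 515.974232886148, 247.92410937601878], [0.0, 0.0, 1.0]] [[0.423, 0.906, -0.011, -0.298], [-0.771, 0.366, 0.521, 0.353], [0.476, -0.212, 0.854, -1.378], [0.0, 0.0, 0.0, 1.0]]
{'time': 0.1, 'joint_pos': array([ 1.10332124e+00,  9.18308968e-02,  1.23176024e+00,  1.58917556e-05,
        1.81977994e+00, -5.67032841e-02]), 'dq': array([ 0.00094611, -0.00085548, -0.0013108 , -0.0009104 , -0.00172417,
        0.00083556]), 'joint_torque': array([ 2.28521742e-03, -4.47853875e+01, -4.07571423e+01,  7.00273854e-02,
        2.83776369e-02, -1.25895381e-04]), 'ee_pos': array([0.23947981, 0.54987238, 0.22959454]), 'ee_rot': array([-2.37833430e-04,  2.03942973e-01,  9.78982366e-01, -8.56850279e-04]), 'ft_force': array([ 0.17241143, -0.87187922,  0.46376454]), 'moment': array([ 0.00533251, -0.0121988 , -0.04620736]), 'finger_force': 0.0, 'finger_gap': 0.08807944935803304}
```

View pics/top0.png

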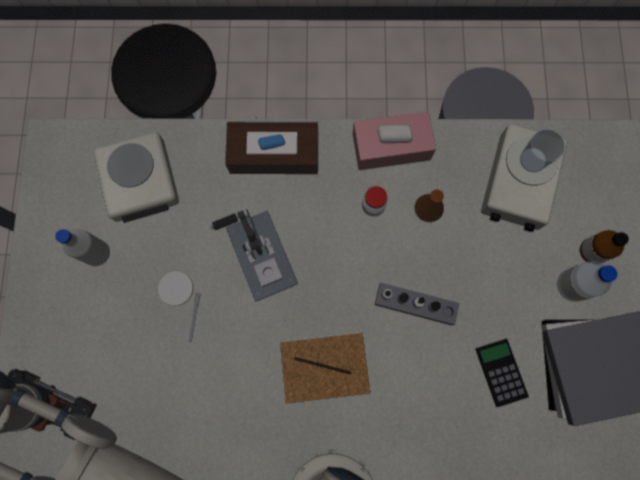

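View pics/scene0.png

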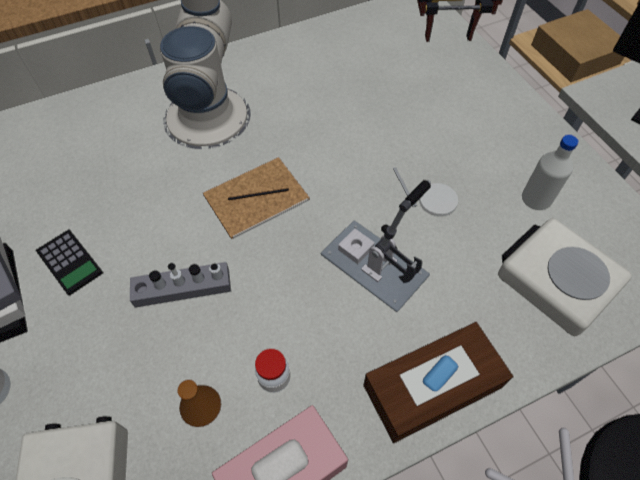

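The vial with the raised plunger is at about (420,302) in top and (175,270) in scene, in the middle hole of the rack. The press is at about (262,258), with its nest at (267,270) and its grip at (225,221).

```bash
cat > m.py <<'E'
from h import *
out={}
for n in("top","scene"):
    im=dict(np.load(n+"0.npz"));P=cloud(im);P=P[np.isfinite(P).all(-1)]
    tb=P[(abs(P[:,2])<.01)&(P[:,0]>.3)&(P[:,0]<.6)&(abs(P[:,1])<.1)];print(n,"table z",np.median(tb[:,2]))
    # seeds from rough pixel position in top
    if n=="top":
        Q=cloud(im);print("rack",Q[302,411],"nest",Q[275,262],"grip",Q[221,222]); R0=Q[302,411,:2];N0=Q[275,262,:2]
    def rect(c,r,z0,z1,nm):
        s=P[(np.hypot(*(P[:,:2]-c).T)<r)&(P[:,2]>z0)&(P[:,2]<z1)]
        (cx,cy),(w,h),a=cv2.minAreaRect((s[:,:2]*1000).astype(np.float32))
        print(nm,len(s),"c",round(cx,1),round(cy,1),"wh",round(w,1),round(h,1),"ang",round(a,1),"mean z",s[:,2].mean())
        return s
    rect(R0,.13,.030,.037,"rack top")
    rect(N0,.2,.009,.016,"base")
    rect(N0,.06,.032,.040,"nest top")
    for z0,z1 in((.05,.062),(.062,.072),(.072,.08),(.088,.105)):
        s=P[(np.hypot(*(P[:,:2]-R0).T)<.11)&(P[:,2]>z0)&(P[:,2]<z1)]
        m=cv2.partition if 0 else None
        if len(s):
            from scipy.cluster.hierarchy import fcluster,linkage
            L=fcluster(linkage(s[:,:2]),.008,"distance")
            for l in set(L):
                q=s[L==l]
                if len(q)>3:print("  z",z0,z1,len(q),q.mean(0).round(4),np.ptp(q,axis=0).round(3))
    g=P[(np.hypot(*(P[:,:2]-N0).T)<.25)&(P[:,2]>.225)]
    print("high",len(g),g.mean(0),np.ptp(g,axis=0),g.max(0))
E
python3 m.py
python3 - <<'E'
import cv2
a=cv2.imread('pics/top0.png');b=cv2.imread('pics/scene0.png')
c=cv2.resize(a[195:335,200:470],None,fx=2.9,fy=2.9,interpolation=3)[:300,:]
c=cv2.hconcat([cv2.resize(a[200:310,200:310],(400,400),interpolation=3),cv2.resize(b[170:310,300:440],(400,400),interpolation=3)])
c=cv2.convertScaleAbs(c,alpha=1.6)
cv2.imwrite('pics/c1.png',c)
E
```

```text
top table z -4.66874242828208e-05
rack [ 0.4688182  -0.19988851  0.0325036 ] nest [0.53485857 0.17585983 0.03848274] grip [0.61571904 0.24006585 0.26508199]
rack top 1080 c 467.1 -214.8 wh 204.3 57.1 ang 75.3 mean z 0.0335419883870105
base 2073 c 514.0 171.2 wh 354.5 312.8 ang 52.8 mean z 0.011999105061675957
nest top 333 c 555.7 167.2 wh 79.9 56.0 ang 22.8 mean z 0.03577384184136485
  z 0.05 0.062 8 [ 0.472  -0.17    0.0526] [0.017 0.012 0.01 ]
  z 0.05 0.062 13 [ 0.4843 -0.136   0.0597] [0.02 0.02 0.01]
  z 0.05 0.062 26 [ 0.4651 -0.2106  0.0591] [0.022 0.018 0.01 ]
  z 0.05 0.062 11 [ 0.4524 -0.246   0.0542] [0.017 0.009 0.012]
  z 0.062 0.072 52 [ 0.4871 -0.1365  0.0668] [0.02  0.02  0.009]
  z 0.062 0.072 20 [ 0.476  -0.1742  0.0701] [0.02  0.022 0.009]
  z 0.062 0.072 18 [ 0.4565 -0.2514  0.07  ] [0.02  0.02  0.005]
  z 0.062 0.072 17 [ 0.4633 -0.2116  0.065 ] [0.017 0.019 0.007]
  z 0.072 0.08 52 [ 0.4565 -0.2528  0.0753] [0.02  0.022 0.007]
  z 0.072 0.08 50 [ 0.4763 -0.1757  0.075 ] [0.02  0.022 0.007]
  z 0.088 0.105 33 [ 0.4667 -0.2144  0.097 ] [0.014 0.015 0.012]
high 335
[... 560 characters left out ...]
.01 ]
  z 0.05 0.062 40 [ 0.4943 -0.1355  0.0574] [0.017 0.02  0.012]
  z 0.062 0.072 67 [ 0.4895 -0.1341  0.0669] [0.019 0.021 0.009]
  z 0.062 0.072 39 [ 0.4836 -0.1738  0.0682] [0.023 0.022 0.01 ]
  z 0.062 0.072 50 [ 0.471  -0.2118  0.0646] [0.02  0.021 0.009]
  z 0.062 0.072 34 [ 0.4649 -0.2496  0.0677] [0.016 0.023 0.01 ]
  z 0.072 0.08 83 [ 0.4583 -0.2503  0.074 ] [0.022 0.022 0.006]
  z 0.072 0.08 10 [ 0.4713 -0.2113  0.0762] [0.004 0.009 0.005]
  z 0.072 0.08 76 [ 0.4779 -0.1726  0.0741] [0.022 0.021 0.005]
  z 0.088 0.105 48 [ 0.4684 -0.2117  0.0964] [0.017 0.015 0.011]
high 476 [0.62450695 0.22487579 0.26161009] [0.04207276 0.07678268 0.04501061] [0.64233682 0.26980082 0.27050859]
```

View pics/c1.png

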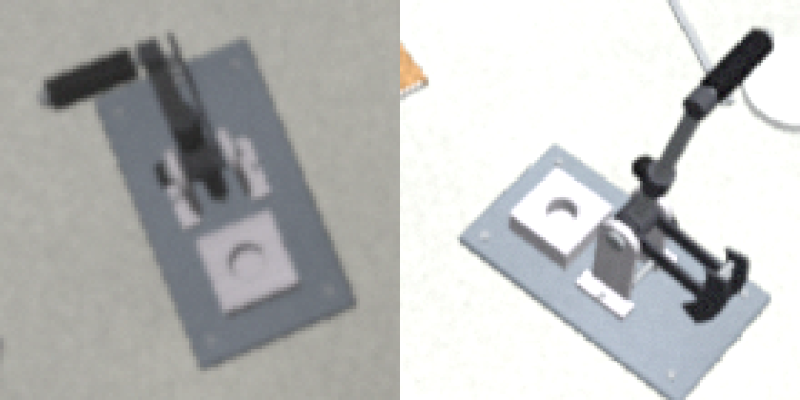

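```bash
cat >> h.py <<'E'
from scipy.spatial.transform import Rotation as Rn
def down(yaw):  # tool z down, tool y along angle yaw (rad)
    y=np.array([np.cos(yaw),np.sin(yaw),0]);z=np.array([0,0,-1.])
    q=Rn.from_matrix(np.c_[np.cross(y,z),y,z]).as_quat();return np.array([q[3],*q[:3]])
D=np.pi/180
PY=22.8*D; RY=-14.7*D
ex=np.array([np.cos(PY),np.sin(PY),0]);ey=np.array([-np.sin(PY),np.cos(PY),0]);ez=np.array([0,0,1.])
def save(n,nm):
    i=get_image(n);cv2.imwrite(f"pics/{nm}.png",i["frame"]);np.savez(nm+".npz",**i);return i
E
cat > m2.py <<'E'
from h import *
def nest(f):
    im=dict(np.load(f));P=cloud(im);P=P[np.isfinite(P).all(-1)]
    c=np.array([.545,.166])
    s=P[(np.hypot(*(P[:,:2]-c).T)<.046)&(abs(P[:,2]-.0355)<.004)]
    loc=(s[:,:2]-c)@np.c_[ex[:2],ey[:2]]; s=s[loc[:,0]<.034]
    r=cv2.minAreaRect((s[:,:2]*1000).astype(np.float32));print(f,"nest",len(s),np.round(r[0],1),np.round(r[1],1),round(r[2],1))
if __name__=="__main__":
    nest("top0.npz");nest("scene0.npz")
    s=np.load("top0.npz");
    for w in("top0","scene0"):
        im=dict(np.load(w+".npz"));P=cloud(im);P=P[np.isfinite(P).all(-1)]
        L=(P-[.545,.166,0])@np.c_[ex,ey,ez]
        g=L[(L[:,2]>.235)&(abs(L[:,0]-.09)<.05)&(L[:,1]>.015)&(L[:,1]<.07)]
        print("grip local",g.mean(0),g.min(0),g.max(0))
        f=L[(L[:,2]>.12)&(L[:,2]<.23)&(abs(L[:,1])<.03)&(L[:,0]<.12)&(L[:,0]>0)]
        for z in np.arange(.12,.23,.01):
            q=f[abs(f[:,2]-z)<.005]
            if len(q):print(round(z,2),q[:,0].min().round(3),q[:,0].max().round(3))
E
python3 m2.py
python3 - <<'E'
from h import *
p=np.array([.545,.166,.24])-.05*ex
for k in(-90,90):print(inverse_kinematics(p,down(PY+k*D)))
move_to(p,down(PY-90*D));save("wrist","w1");s=state();print(s["time"],s["ee_pos"],s["ft_force"])
E
```

```text
top0.npz nest 343 [545.1 162.8] [56.8 56. ] 22.8
scene0.npz nest 496 [545.5 165.5] [57.8 58.3] 22.8
grip local [0.09150025 0.04058637 0.26530697] [0.08266376 0.01514943 0.25403499] [0.1037266  0.06984542 0.27403456]
0.12 0.063 0.063
0.14 0.07 0.07
0.15 0.07 0.072
0.16 0.055 0.084
0.17 0.058 0.081
0.18 0.072 0.079
0.19 0.076 0.08
0.2 0.076 0.082
0.21 0.078 0.085
0.22 0.08 0.086
0.23 0.082 0.09
grip local [0.09674125 0.03987505 0.26536731] [0.0856311  0.01514869 0.25660028] [0.10473271 0.06810877 0.27050859]
0.12 0.066 0.077
0.13 0.068 0.079
0.14 0.073 0.085
0.15 0.068 0.086
0.16 0.056 0.088
0.17 0.062 0.087
0.18 0.076 0.088
0.19 0.077 0.09
0.2 0.08 0.091
0.21 0.08 0.093
0.22 0.082 0.094
0.23 0.087 0.096
[ 2.20412327e-01 -1.21993157e-01  1.42503518e+00 -4.44089210e-16
  1.83855063e+00  1.39327358e+00]
[ 2.20412327e-01 -1.21993157e-01  1.42503518e+00 -4.44089210e-16
  1.83855063e+00 -1.74831907e+00]
1.9 [0.49874142 0.147396   0.23993392] [-0.61831213  0.10943608 -0.91217692]
```

View pics/w1.png

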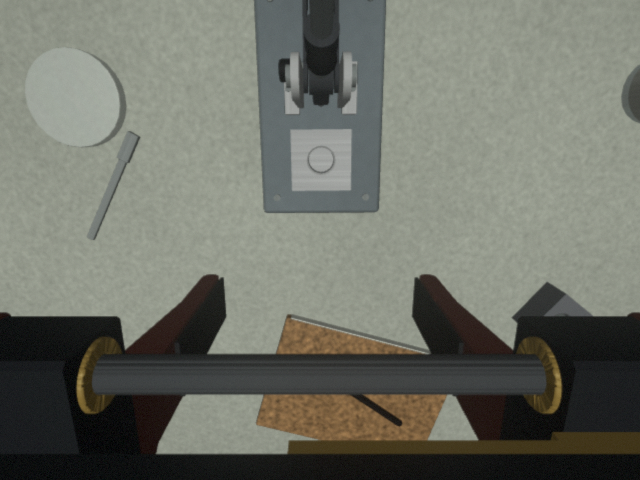

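Wrist view: the nest hole is centred at about (321,159), with the press axis vertical in the image. The camera sits on the lever side in this yaw, so I'll use the other half-turn for placing.

```bash
cat > hd.py <<'E'
from h import *
def nestfit(f):
    im=dict(np.load(f+".npz"));P=cloud(im);P0=P[np.isfinite(P).all(-1)];c=np.array([.545,.165])
    s=P0[(np.hypot(*(P0[:,:2]-c).T)<.046)&(abs(P0[:,2]-.036)<.004)]
    loc=(s[:,:2]-c)@np.c_[ex[:2],ey[:2]]; s=s[loc[:,0]<.034]
    r=cv2.minAreaRect((s[:,:2]*1000).astype(np.float32));print(f,"nest",np.round(r[0],1),np.round(r[1],1),round(r[2],1),s[:,2].mean(), "cam",np.linalg.inv(im["view"])[:3,3].round(4))
def headfit(f,c):
    im=dict(np.load(f+".npz"));P=cloud(im);P0=P[np.isfinite(P).all(-1)]
    s=P0[(np.hypot(*(P0[:,:2]-c).T)<.016)&(P0[:,2]>.09)&(P0[:,2]<.105)]
    e=cv2.minEnclosingCircle((s[:,:2]*1000).astype(np.float32));print(f,"head",np.round(e[0],1),round(e[1],1),s[:,2].max(),len(s))
E
python3 - <<'E'
from hd import *
nestfit("w1")
p=np.array([.545,.166,.24])-.05*ex
move_to(p,down(PY+90*D));hold(.3);save("wrist","w2");s=state();print(s["time"],s["ee_pos"],s["ft_force"]);nestfit("w2")
v=np.array([.4677,-.2132])
print(inverse_kinematics([*v,.2],down(RY)),inverse_kinematics([*v,.2],down(RY+np.pi)))
u=np.array([np.cos(RY),np.sin(RY)])
move_to([*v,.2],down(RY));hold(.3);save("wrist","w3");s=state();print(s["time"],s["ee_pos"],s["ft_force"]);headfit("w3",v)
E
```

```text
w1 nest [546.8 164. ] [56.2 56. ] 23.3 0.03591007847887087 cam [0.5654 0.1743 0.394 ]
4.9 [0.4989039  0.14662256 0.23998938] [-0.283682    0.00613523 -0.0492303 ]
w2 nest [546.5 163.6] [56.6 56.1] 23.3 0.035687043140398646 cam [0.433  0.1179 0.394 ]
[-4.93902278e-01 -1.44782368e-01  1.51654226e+00 -4.44089210e-16
  1.76983277e+00 -2.37338878e-01] None
6.6083 [ 0.46793136 -0.21275542  0.20008628] [ 0.90046016  0.02179186 -0.27253426]
w3 head [ 468.3 -213.1] 7.9 0.0995368636239341 378
```

View pics/w3.png

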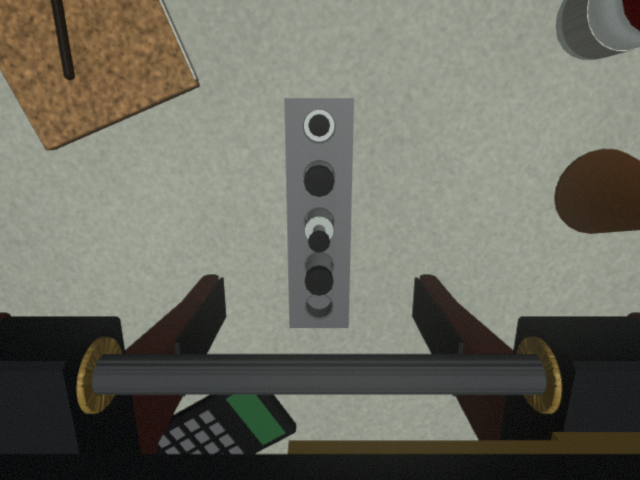

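Wrist view confirms it: white plunger rod and black head at about (319,235) between two capped vials, with the pressed vial at (319,125). All the estimates agree, so I'll grasp.

```bash
sed -i 's/^PY=22.8/PY=23.2/' h.py; python3 - <<'E'
from h import *
v=np.array([.4683,-.2131])
move_l([*v,.12],speed=.15);move_l([*v,.047],speed=.08);s=state();print(s["time"],s["ee_pos"],s["ft_force"])
close();s=state();print(s["time"],s["finger_gap"],s["finger_force"],s["ee_pos"],s["ft_force"])
move_l([*v,.10],speed=.06);s=state();print(s["time"],s["finger_gap"],s["ft_force"])
move_l([*v,.20],speed=.15);save("wrist","w4");s=state();print(s["time"],s["finger_gap"],s["ft_force"],s["ee_pos"])
E
```

```text
8.35 [ 0.46869586 -0.21329947  0.04769926] [ 1.26452378  0.52874985 -0.33597078]
9.3833 0.021882755784920147 29.990950226783752 [ 0.46828663 -0.21309944  0.04696835] [-0.46878675 -0.33399737  0.131901  ]
10.4167 0.021142828167595995 [-0.40785298 -0.10998     0.6653945 ]
11.2833 0.021026864430485945 [-0.00136918  0.16325921 -0.85437323] [ 0.46783598 -0.2128425   0.19834852]
```

View pics/w4.png

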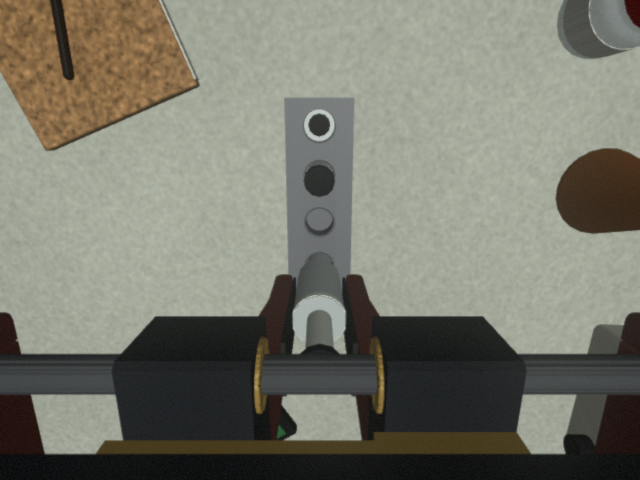

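The vial is held upright between the fingers at about (320,310) and the middle hole is empty. Next I check how it sits in the tool frame, then carry it over.

```bash
cat > vt.py <<'E'
from h import *
def vialpose(f,s):
    im=dict(np.load(f+".npz"));P=cloud(im);P=P[np.isfinite(P).all(-1)]
    q=s["ee_rot"];R=Rn.from_quat([*q[1:],q[0]]).as_matrix();L=(P-s["ee_pos"])@R
    m=(abs(L[:,1])<.0105)&(abs(L[:,0])<.03)&(L[:,2]>-.05)&(L[:,2]<.04);L=L[m]
    for z in np.arange(-.05,.04,.006):
        q=L[abs(L[:,2]-z)<.003]
        if len(q)>4:print(f"{z:.3f} n{len(q)} x {q[:,0].min()*1e3:.1f} {q[:,0].max()*1e3:.1f} y {q[:,1].min()*1e3:.1f} {q[:,1].max()*1e3:.1f}")
E
python3 - <<'E'
from vt import *
s=state();print(s["ee_pos"]);vialpose("w4",s)
n=np.array([.5466,.1638]);o=down(PY+90*D)
move_to([*(n-.03*ex[:2]),.20],o);move_l([*n,.13],speed=.12);hold(.3)
s=state();print(s["time"],s["ee_pos"],s["ft_force"],s["finger_gap"]);save("wrist","w5");vialpose("w5",s);save("scene","s1")
import cv2
cv2.imwrite("pics/s1c.png",cv2.resize(cv2.imread("pics/s1.png")[150:330,290:450],None,fx=3.3,fy=3.3,interpolation=3))
E
```

```text
[ 0.46783598 -0.2128425   0.19834852]
-0.050 n152 x -11.2 9.5 y -10.5 7.3
-0.044 n128 x 0.4 9.4 y -10.5 7.0
-0.038 n300 x -3.4 9.3 y -10.5 5.8
-0.032 n279 x -6.7 9.6 y -10.5 5.7
-0.026 n250 x -9.6 9.3 y -10.5 5.5
-0.020 n1273 x -10.4 11.5 y -10.4 10.5
-0.014 n487 x -11.1 11.4 y -10.4 10.5
-0.008 n268 x -10.3 11.0 y -10.4 10.4
-0.002 n249 x 1.2 11.2 y -10.4 10.2
0.004 n223 x 1.4 11.0 y -10.5 10.4
0.010 n187 x 1.4 11.2 y -9.9 10.5
0.016 n165 x -0.1 11.2 y -10.4 10.2
0.022 n150 x 1.6 10.9 y -10.0 10.4
0.028 n105 x 0.2 11.0 y -10.3 10.3
13.7417 [0.54679199 0.16384903 0.13082477] [ 0.12468364  0.13830292 -0.12960534] 0.021080637374907403
-0.050 n215 x -9.9 10.5 y -7.1 10.5
-0.044 n110 x 1.8 10.5 y -4.4 10.4
-0.038 n314 x -0.6 10.6 y -6.0 10.5
-0.032 n283 x -5.8 10.5 y -6.0 10.4
-0.026 n264 x -8.6 10.4 y -6.0 10.5
-0.020 n775 x -9.5 12.1 y -10.4 10.5
-0.014 n959 x -9.4 12.7 y -10.5 10.5
-0.008 n271 x 2.6 12.3 y -10.5 10.5
-0.002 n258 x 2.6 12.2 y -10.3 10.4
0.004 n219 x 2.3 12.2 y -10.4 10.5
0.010 n189 x 1.6 12.3 y -10.5 10.4
0.016 n152 x 2.4 12.3 y -10.4 9.2
0.022 n153 x 1.9 12.4 y -10.5 9.3
0.028 n111 x 1.5 12.3 y -10.4 9.3
```

View pics/s1c.png

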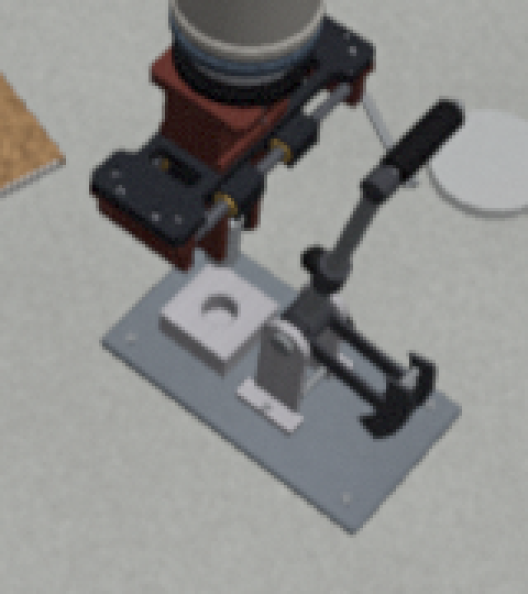

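```bash
python3 - <<'E'
from vt import *
hold(.3);s=state();print(s["time"],s["ee_pos"],s["dq"].round(3),Rn.from_quat(np.roll(s["ee_rot"],-1)).as_matrix().round(4).tolist());save("wrist","w6");vialpose("w6",s)
i=np.load("w6.npz");print(np.linalg.inv(i["view"])[:3,3]-s["ee_pos"]);i=np.load("w2.npz");print(np.linalg.inv(i["view"])[:3,3]-[0.4989039,0.14662256,0.23998938])
E
```

```text
14.1417 [0.54658211 0.16380461 0.12996437] [-0.001 -0.001 -0.001  0.001  0.001 -0.001] [[-0.9191, -0.3939, -0.0001], [-0.3939, 0.9191, -0.0], [0.0001, 0.0, -1.0]]
-0.050 n216 x -9.7 10.7 y -7.1 10.4
-0.044 n114 x 1.3 10.5 y -5.8 10.5
-0.038 n317 x -0.6 10.7 y -5.9 10.5
-0.032 n279 x -6.1 10.6 y -6.1 10.5
-0.026 n267 x -8.7 10.7 y -6.0 10.5
-0.020 n775 x -9.4 12.6 y -10.3 10.5
-0.014 n966 x -9.3 12.6 y -10.4 10.4
-0.008 n271 x 2.8 12.2 y -10.4 10.5
-0.002 n247 x 2.1 12.3 y -10.5 10.4
0.004 n229 x 2.3 12.1 y -10.5 10.4
0.010 n188 x 2.3 12.4 y -10.4 9.9
0.016 n160 x 1.0 12.3 y -10.3 9.5
0.022 n144 x 1.7 12.3 y -10.5 9.3
0.028 n112 x 1.5 12.2 y -10.3 9.3
[-0.06567784 -0.02920138  0.15401395]
[-0.06587848 -0.02873973  0.15401703]
```

```bash
python3 - <<'E'
from h import *
n=np.array([.5466,.1638])+.0009*ex[:2]
move_l([*n,.075],speed=.1);hold(.2);f0=state()["ft_force"]
for z in np.arange(.071,.0485,-.002):
    move_l([*n,z],speed=.03);s=state();d=s["ft_force"]-f0
    print(round(s["time"],2),round(z,3),s["ee_pos"].round(4),np.array([d@ex,d@ey,d[2]]).round(1))
    if d[2]>8:break
E
```

```text
15.38 0.071 [0.5472 0.1641 0.0707] [0.5 0.9 1.1]
15.62 0.069 [0.5473 0.1641 0.0688] [-0.7  1.   2.2]
15.88 0.067 [0.5473 0.1641 0.0668] [-0.9  1.   1.1]
16.12 0.065 [0.5474 0.1645 0.0648] [0.8 2.2 0.6]
16.38 0.063 [0.5473 0.1645 0.0628] [0.2 4.6 1.8]
16.62 0.061 [0.5473 0.1645 0.0609] [2.  4.7 2. ]
16.88 0.059 [0.5474 0.1645 0.0589] [1.  6.5 2.4]
17.12 0.057 [0.5474 0.1645 0.057 ] [1.  5.2 3.3]
17.38 0.055 [0.5474 0.1645 0.055 ] [1.  6.3 3. ]
17.62 0.053 [0.5473 0.1646 0.053 ] [0.5 7.1 2.6]
17.88 0.051 [0.5473 0.1645 0.051 ] [0.9 5.8 2.6]
18.12 0.049 [0.5473 0.1646 0.049 ] [1.5 6.9 3.5]
```

```bash
python3 - <<'E'
from h import *
n=np.array([.5466,.1638])+.0009*ex[:2]+.0007*ey[:2]
move_l([*n,.049],speed=.03);hold(.1)
for z in np.arange(.048,.0445,-.001):
    move_l([*n,z],speed=.03);s=state();d=s["ft_force"]
    print(round(s["time"],2),round(z,3),s["ee_pos"].round(4),np.array([d@ex,d@ey,d[2]]).round(1))
    if d[2]>9:break
gripper_open();s=state();print(s["time"],s["ee_pos"],s["ft_force"])
p=s["ee_pos"]
move_l([*p[:2],.20],speed=.15)
move_l([*(p[:2]-.10*ex[:2]),.22],speed=.2)
hold(.2);save("wrist","w7");save("top","t7");save("scene","s7")
print(state()["time"])
a=cv2.imread("pics/w7.png");b=cv2.imread("pics/s7.png")
cv2.imwrite("pics/c7.png",cv2.hconcat([cv2.resize(b[150:330,290:450],(400,450),interpolation=3),cv2.resize(a[120:480,160:480],(400,450))]))
E
```

```text
18.73 0.048 [0.5474 0.1647 0.0489] [-0.3  3.5  5.3]
18.98 0.047 [0.5475 0.1647 0.0489] [-2.3  2.9  9.5]
20.0833 [0.54716333 0.16477211 0.04699854] [ 0.73617154  0.33988951 -0.23035459]
22.2583
```

View pics/c7.png

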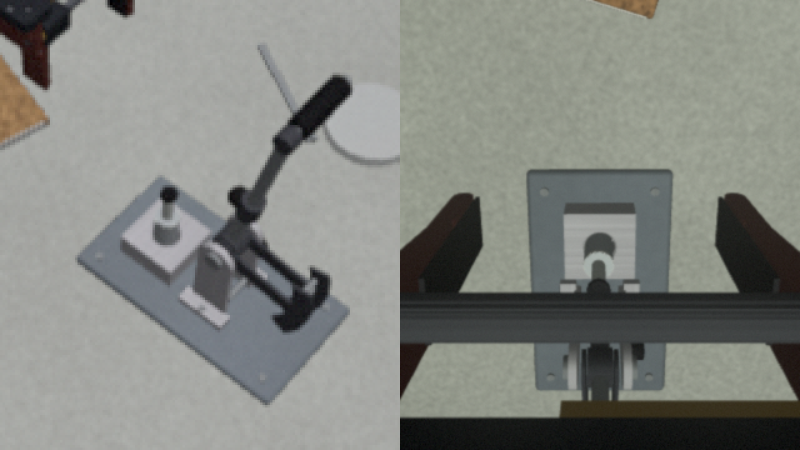

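Right panel and force both agree: the floor was met at TCP z 0.0489 (expected 0.049), and the vial stands upright in the nest. Next is the lever.

```bash
cat > lv.py <<'E'
from h import *
N=np.array([.5466,.1643,0]);PV=N+.065*ex+.092*ez
TI=30*D
zt=np.sin(TI)*ex-np.cos(TI)*ez; yt=np.cos(TI)*ex+np.sin(TI)*ez
_q=Rn.from_matrix(np.c_[np.cross(yt,zt),yt,zt]).as_quat();O=np.array([_q[3],*_q[:3]])
def arc(th,r=.170,y=.042):
    a=.1745-th
    return PV+r*np.sin(a)*ex+r*np.cos(a)*ez+y*ey+.011*zt
def read():
    s=state();p=s["ee_pos"]-.011*zt-PV;x,z=p@ex,p[2];a=np.arctan2(x,z);th=.1745-a
    t=-np.cos(a)*ex+np.sin(a)*ez;rad=np.sin(a)*ex+np.cos(a)*ez;f=s["ft_force"]
    return dict(t=s["time"],th=th,r=np.hypot(x,z),R=-f@t,rad=f@rad,y=f@ey,gap=s["finger_gap"],s=s)
def show(c,d):print(f"{d['t']:.2f} cmd {c:.3f} th {d['th']:.3f} r {d['r']*1e3:.1f} R {d['R']:.1f} rad {d['rad']:.1f} y {d['y']:.1f} gap {d['gap']*1e3:.1f}",flush=True)
E
python3 - <<'E'
from lv import *
for th in np.arange(0,1.85,.3):
    q=inverse_kinematics(arc(th),O);print(round(th,2),None if q is None else np.round(q,2))
print(inverse_kinematics(arc(0)-.1*zt,O))
E
```

```text
0.0 [ 0.29 -0.19  1.55  0.06  1.26 -0.12]
0.3 [ 0.28 -0.33  1.66  0.07  1.29 -0.13]
0.6 [ 0.26 -0.47  1.79  0.07  1.3  -0.14]
0.9 [ 0.25 -0.61  1.93  0.08  1.3  -0.16]
1.2 [ 0.23 -0.72  2.07  0.09  1.28 -0.18]
1.5 [ 0.22 -0.79  2.19  0.1   1.23 -0.19]
1.8 [ 0.22 -0.81  2.29  0.1   1.15 -0.21]
[ 0.27884518 -0.29574029  1.48417133  0.0635106   1.43328055 -0.11804307]
```

```bash
sed -i 's/^TI=30/TI=22/' lv.py; python3 - <<'E'
from lv import *
p=state()["ee_pos"];move_l([p[0],p[1],.33],speed=.2)
move_to(arc(0)-.1*zt,O);print(state()["time"],state()["ee_pos"])
move_l(arc(0),speed=.1);show(0,read());save("scene","s8")
a=cv2.imread("pics/s8.png");cv2.imwrite("pics/c8.png",cv2.resize(a[80:320,280:480],None,fx=2.4,fy=2.4,interpolation=3))
E
```

```text
24.4417 [0.58608822 0.22684303 0.34120535]
25.59 cmd 0.000 th 0.000 r 171.3 R -0.1 rad 0.2 y -0.1 gap 87.8
```

View pics/c8.png

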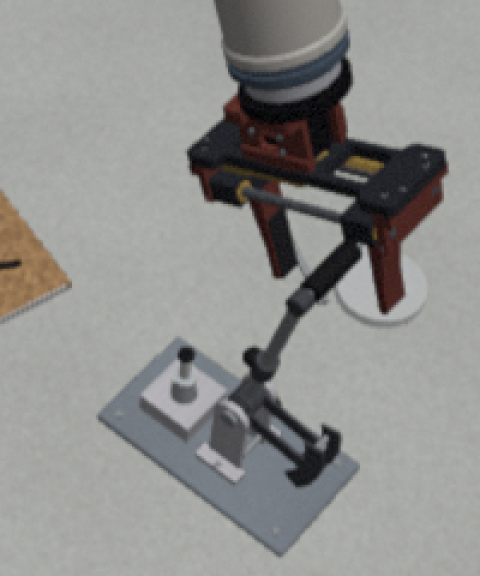

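The fingers straddle the black grip at about (330,275). Closing and pulling to just before the clicks.

```bash
python3 - <<'E'
from lv import *
close();hold(.1);d=read();show(0,d)
for th in np.arange(.1,1.21,.1):
    move_l(arc(th),speed=.1);d=read();show(th,d)
    if abs(d['R'])>25 or abs(d['rad'])>25 or d['gap']<.015:print("STOP");break
E
```

```text
26.80 cmd 0.000 th -0.001 r 170.1 R 2.5 rad -0.5 y -0.1 gap 19.3
27.12 cmd 0.100 th 0.100 r 170.1 R 2.1 rad -1.6 y 0.6 gap 19.4
27.43 cmd 0.200 th 0.199 r 170.0 R 2.6 rad -0.6 y -0.2 gap 19.3
27.75 cmd 0.300 th 0.298 r 170.0 R 2.6 rad -0.6 y -0.3 gap 19.5
28.07 cmd 0.400 th 0.398 r 170.0 R 2.4 rad -0.4 y -1.1 gap 19.3
28.38 cmd 0.500 th 0.498 r 169.9 R 2.3 rad -1.2 y -1.0 gap 19.5
28.70 cmd 0.600 th 0.598 r 169.9 R 2.9 rad -3.5 y -2.6 gap 19.5
29.02 cmd 0.700 th 0.697 r 169.9 R 3.3 rad -4.3 y -2.7 gap 19.2
29.33 cmd 0.800 th 0.795 r 169.9 R 3.3 rad -5.6 y -3.2 gap 19.0
29.65 cmd 0.900 th 0.894 r 169.9 R 3.8 rad -7.1 y -2.4 gap 19.2
29.97 cmd 1.000 th 0.991 r 169.8 R 3.9 rad -7.0 y -4.1 gap 19.6
30.28 cmd 1.100 th 1.089 r 169.8 R 3.7 rad -6.6 y -4.5 gap 18.8
30.60 cmd 1.200 th 1.187 r 169.7 R 3.3 rad -5.3 y -3.3 gap 19.3
```

```bash
python3 - <<'E'
from lv import *
for th in np.arange(1.21,1.47,.01):
    move_l(arc(th),speed=.03);d=read();show(th,d)
    if abs(d['R'])>35 or d['gap']<.015:print("STOP");break
E
```

```text
30.85 cmd 1.210 th 1.193 r 169.7 R 4.5 rad -4.8 y -4.4 gap 19.4
31.10 cmd 1.220 th 1.203 r 169.7 R 4.8 rad -3.8 y -4.6 gap 19.4
31.35 cmd 1.230 th 1.212 r 169.7 R 4.1 rad -4.2 y -3.5 gap 19.1
31.60 cmd 1.240 th 1.222 r 169.7 R 3.3 rad -3.9 y -3.7 gap 19.3
31.85 cmd 1.250 th 1.231 r 169.7 R 4.3 rad -4.5 y -3.4 gap 19.6
32.10 cmd 1.260 th 1.238 r 169.7 R 5.1 rad -3.4 y -3.3 gap 19.5
32.35 cmd 1.270 th 1.244 r 169.7 R 5.9 rad -2.6 y -3.9 gap 19.3
32.60 cmd 1.280 th 1.248 r 169.7 R 8.5 rad -3.0 y -2.7 gap 19.3
32.85 cmd 1.290 th 1.258 r 169.7 R 7.5 rad -3.0 y -3.1 gap 19.3
33.10 cmd 1.300 th 1.272 r 169.7 R 6.5 rad -2.1 y -2.3 gap 19.4
33.35 cmd 1.310 th 1.284 r 169.7 R 5.7 rad -1.5 y -3.0 gap 19.2
33.60 cmd 1.320 th 1.301 r 169.7 R 3.1 rad -2.4 y -3.3 gap 19.1
33.85 cmd 1.330 th 1.317 r 169.7 R 3.4 rad -3.0 y -3.5 gap 19.3
34.10 cmd 1.340 th 1.331 r 169.7 R 3.3 rad -3.3 y -3.6 gap 19.6
34.35 cmd 1.350 th 1.343 r 169.7 R 3.1 rad -4.1 y -4.2 gap 19.1
34.60 cmd 1.360 th 1.354 r 169.7 R 1.9 rad -3.5 y -3.9 gap 19.4
34.85 cmd 1.370 th 1.363 r 169.7 R 2.6 rad -3.7 y -4.4 gap 19.5
35.10 cmd 1.380 th 1.369 r 169.7 R 4.4 rad -2.3 y -4.0 gap 19.3
35.35 cmd 1.390 th 1.376 r 169.6 R 6.1 rad -2.0 y -3.7 gap 19.4
35.60 cmd 1.400 th 1.383 r 169.7 R 6.9 rad -0.7 y -3.6 gap 19.8
35.85 cmd 1.410 th 1.388 r 169.6 R 9.0 rad 1.1 y -3.2 gap 18.9
36.10 cmd 1.420 th 1.398 r 169.6 R 7.4 rad 0.2 y -2.7 gap 19.4
36.35 cmd 1.430 th 1.411 r 169.7 R 6.7 rad -0.1 y -3.9 gap 19.4
36.60 cmd 1.440 th 1.423 r 169.7 R 7.5 rad 0.6 y -3.9 gap 19.3
36.85 cmd 1.450 th 1.439 r 169.7 R 4.3 rad -1.5 y -3.3 gap 19.5
37.10 cmd 1.460 th 1.455 r 169.7 R 4.3 rad -2.9 y -4.5 gap 19.5
```

Clicks 1 and 2 passed at about 1.29 and 1.435 rad. The third is due at about 1.575, with its notch bottom near 1.64.

```bash
python3 - <<'E'
from lv import *
for th in np.arange(1.47,1.66,.01):
    move_l(arc(th),speed=.03);d=read();show(th,d)
    if abs(d['R'])>45 or d['gap']<.015 or d['th']>1.615:print("STOP");break
E
```

```text
37.35 cmd 1.470 th 1.468 r 169.7 R 2.7 rad -4.2 y -4.0 gap 19.2
37.60 cmd 1.480 th 1.477 r 169.7 R 2.9 rad -3.7 y -5.1 gap 19.5
37.85 cmd 1.490 th 1.488 r 169.7 R 3.0 rad -4.1 y -3.9 gap 19.1
38.10 cmd 1.500 th 1.499 r 169.7 R 2.3 rad -4.7 y -5.3 gap 19.4
38.35 cmd 1.510 th 1.506 r 169.7 R 4.6 rad -2.8 y -4.1 gap 18.9
38.60 cmd 1.520 th 1.513 r 169.6 R 5.4 rad -1.6 y -4.4 gap 19.1
38.85 cmd 1.530 th 1.520 r 169.6 R 7.5 rad 0.6 y -4.3 gap 19.2
39.10 cmd 1.540 th 1.527 r 169.6 R 8.4 rad 1.1 y -3.6 gap 19.2
39.35 cmd 1.550 th 1.534 r 169.6 R 11.1 rad 2.4 y -4.0 gap 19.5
39.60 cmd 1.560 th 1.545 r 169.6 R 9.4 rad 1.8 y -3.6 gap 19.3
39.85 cmd 1.570 th 1.558 r 169.6 R 7.2 rad 1.6 y -4.0 gap 19.7
40.10 cmd 1.580 th 1.571 r 169.7 R 7.2 rad -0.3 y -4.2 gap 19.7
40.35 cmd 1.590 th 1.584 r 169.7 R 4.8 rad -2.0 y -4.0 gap 19.4
40.60 cmd 1.600 th 1.595 r 169.7 R 5.6 rad -0.7 y -4.9 gap 19.5
40.85 cmd 1.610 th 1.607 r 169.7 R 3.5 rad -3.9 y -4.6 gap 18.9
41.10 cmd 1.620 th 1.619 r 169.7 R 2.5 rad -3.8 y -5.1 gap 19.4
STOP
```

```bash
python3 - <<'E'
from lv import *
for th in (1.628,1.636):
    move_l(arc(th),speed=.03);d=read();show(th,d)
hold(.4);d=read();show(th,d)
save("scene","s9");save("top","t9")
a=cv2.imread("pics/s9.png")[100:320,290:450];b=cv2.imread("pics/t9.png")[190:320,190:320]
cv2.imwrite("pics/c9.png",cv2.convertScaleAbs(cv2.hconcat([cv2.resize(a,(400,550),interpolation=3),cv2.resize(b,(400,550),interpolation=3)]),alpha=1.4))
E
```

```text
41.35 cmd 1.628 th 1.626 r 169.7 R 3.7 rad -4.0 y -4.7 gap 19.4
41.60 cmd 1.636 th 1.634 r 169.7 R 3.4 rad -2.7 y -4.7 gap 19.4
42.00 cmd 1.636 th 1.634 r 169.7 R 4.1 rad -4.6 y -4.2 gap 19.1
```

View pics/c9.png

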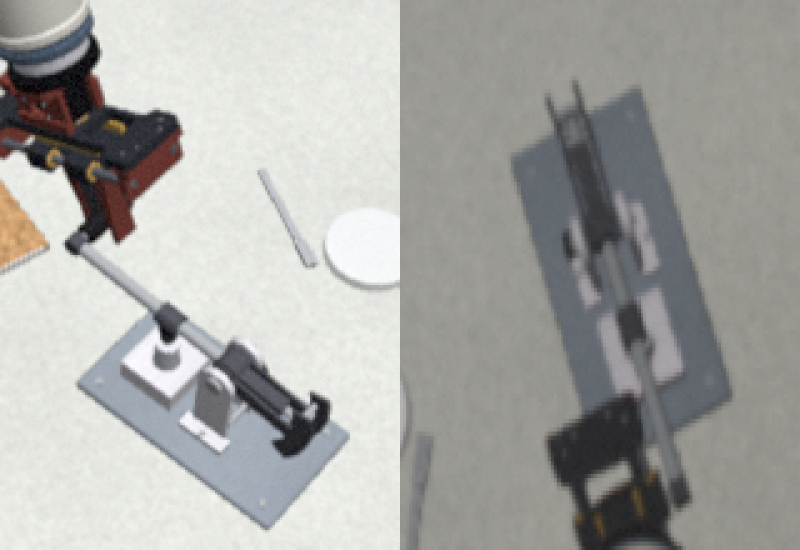

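The foot bears on the plunger at about (168,335), the vial stands upright in the nest, and the grip is held in the third notch.

```bash
python3 -c "
from lv import *
show(1.636,read());print(job_done())"
```

```text
42.10 cmd 1.636 th 1.634 r 169.7 R 3.5 rad -2.5 y -5.1 gap 19.5
the job is handed in; nothing more can be done
None
```

I handed the job in at 42 s: the raised-plunger vial stands fully down in the nest, and the arm still holds the grip in the notch behind the third click (1.634 rad, no fourth click) with the press foot on the plunger.

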